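# Point out the counterweight place in the centrifuge rotor

### The arm

A 6-joint arm with a two-finger parallel gripper is mounted at the origin on a cart in front of the work surface, level with it; the furniture and walls round the work are solid. World frame = base frame: x ahead of the robot, y to its left, z up, the work surface at z = 0. Lengths are in mm, angles in degrees, forces in N, time in s.
With the tool pointing down it reaches from about 350 to 800 mm from the base axis. Payload 7.3 kg.
Tool frame: the origin (TCP) lies midway between the tips of the shut fingers; the grasp point (between the pads) lies 19 mm behind it; z points along the fingers, y is the direction in which the jaws open and shut (so a half turn about z gives the same grasp; the last joint's range is limited). The gripper opens to 85 mm and grips with 20 to 120 N. Pads are 22 mm wide; open, the fingers measure 114 mm over their backs; the gripper's body (76 mm by 85 mm) begins 54 mm behind the grasp point. The pads swing forward as they close: fully open they stand 13 mm farther back than shut.
Start: joints at [60.963, 19.595, 87.324, -0, 73.075, -8.365], TCP at [185.323, 491.223, 231.322] pointing down, gripper open.
Joint ranges: [-145.02, 145.02], [-44.19, 115.74], [2.07, 154.8], [-57.11, 237.11], [16.16, 152.29], [-177.93, 177.93]. Speed limits (degrees/s): [147.25, 147.25, 180, 180, 180, 180].

### API

Orientations are given as [roll, pitch, yaw] about the fixed x, y, z axes, in that order (R = Rz(yaw) Ry(pitch) Rx(roll)).
In Python, from station import env, camera, camera_params, models gives the robot as it stands. The module is installed in compiled form; this text tells all that it offers.
- The arm moves only by the tool play_rows, never from a script. Its argument "plan" is a list of rows, each a list of 7 numbers: the shift along the tool's x, y, z in mm, then the turn, a rotation vector about the tool's x, y, z in rad, then the gripper command: -1 is fully open, 1 is shut, values between are in proportion. In form: [[dx, dy, dz, wx, wy, wz, grip], ...]. A call has 1 to 10 rows; each row is the pose to reach, as a shift and turn from the pose measured when the call began, along the tool's axes at that moment; what a row does not reach only later rows make up. A row lasts 1/12 s, in which the tool goes at most 41.7 mm and 7.16 degrees, less where a joint would pass 70% of its speed; a pose out of reach is approached as far as the arm can. A call with a gripper value outside its range is refused whole. The fingers move at their own pace and stop on an object; the grip force is fixed at half the most. Time passes only in rows, so rows that repeat a pose let the fingers close. It gives the time, the measured TCP pose, the force and the opening at its end, in the units of the state.
- env.read_state(): the state, without advancing time (a new reading comes with each control period).
- camera(name): name is "scene" or "top" or "wrist"; returns (picture, depth): 480x640x3 uint8, red, green, blue; 480x640 float32, mm along the optical axis (not along the pixel's ray), 0 where there is no reading.
- camera_params(name): a dict with "camera_matrix" (3x3 intrinsics, pixels), "cam_to_world" (4x4, takes a point from camera to world coordinates). Camera axes: x right, y down, z forward; pixel columns grow to the right and rows downward; lengths in mm; the calibration is good to about 2 mm. The wrist camera is an equidistant fisheye: a pixel r from the principal point sees the ray r / f radians off the axis. A picture is of the moment at which its call begins: read the wrist's pose just before it. camera_params takes no time and is no camera call; for the wrist camera it gives the pose at the moment of the call.
- env.hand_in(): hands the job in, once; it reports no verdict.
Trained networks look in the newest picture that a camera, given by its name, has taken for a name from the list of things; names that differ only in an ending like _2 or _b are one class to them, and where a whole thing is asked for, a point or a joint stands for the part that bears it (a point fixed in the world has none). Each returns a list of dicts, best first, with "p" (0 to 1); they miss things now and then, are a little off and sometimes report something else, mostly with a low value. They report only what shows in the picture. A call takes as long as a camera call.
- models.silhouettes(camera, thing): "region" (480x640 bool, what is visible of it) and "position" ([column, row] in pixels, amid what is visible of it).
The state is a dict: "time_s": time; "joint_positions": joint angles; "joint_vel": joint speeds; "joint_efforts": joint torques, N m; "tcp_pos": TCP position; "tcp_rot": TCP orientation; "contact_force": force on the tool from outside, world axes, zero at the start; "moment": the same for the moment, N m; "width": finger opening in mm.
Only numpy, scipy, OpenCV 4.12 (cv2) and the standard library are available. Lean on these libraries where they do the work, as an engineer would, in place of code of your own. Each camera call takes 0.05 s, during which the arm holds its last target.

### The job

Show me where the counterweight tube goes: push the microcentrifuge's half-open lid all the way back to its stop, then point straight down at the empty rotor place directly across from the tube that has no partner. Hold the fingertips centred about 2 cm above the mouth of that place for a good two seconds and finish the program still pointing there. Do not touch or turn the rotor or its tubes, and leave the spare tubes and everything else on the bench where they are.

Things in the scene. Friction and masses are not known exactly. Their poses are not given: they have to be found in the camera images.
- microcentrifuge: white bench microcentrifuge, fixed; deck round the open 153 mm bowl is 105 mm above the bench. Origin on the bench 5 mm in front of the rotor axis; x points from the front (sloping panel with display, keys, knob) to the back (lid hinge), z up. It reaches 137 mm in front of the origin, 105 mm behind, 103 mm to either side.
- lid (a joint): lid angle, rad: 0 shut, growing as the front edge swings up and back; starts half open, 0.8 to 1.1; stop at 1.75, just past upright. The stiff hinge holds the lid where it is left; about 4 to 8 N at the tab moves it. White frame 192 mm wide, 14 mm thick, with a round clear window.
- lid_tab (a point): middle of the free edge of the lid's grey finger tab (70 mm wide, 8 mm thick, 19 mm out of the middle of the lid's free edge, foremost point of the lid); 216 mm from the hinge axis, moving on a circle about lid_hinge. A push on this edge towards the back of the machine raises the lid.
- lid_hinge (a point): middle of the lid's hinge axis, 104 mm behind the machine's origin and 113 mm above the bench; the axis is level, across the machine (its y).
- rotor: grey rotor, 132 mm wide, rim 98 mm above the bench, turning freely about its upright axis (origin on it, 36 mm up; any start angle). Six tilted places 60 degrees apart, mouths on a 37 mm radius. White-capped tubes (18 mm caps, tops 101 mm up) at 0 and 180 degrees in its frame (a pair) and at 60 (no partner); dark holes with 21 mm steel collars at 120, 240, 300. Hub nut 78 mm up.
- counterweight_place (a point): centre of the mouth of the empty rotor place at 240 degrees, directly across from the tube without a partner; about 84 mm above the bench. This is the place to point at.
- single_tube_cap (a point): centre of the cap top of the tube without a partner (60 degrees), about 95 mm above the bench.
- tube_block: fixed white block 62 x 116 x 36 mm with two rows of four holes, at the left of the machine; origin under its centre.
- spare_tube: spare screw-cap tube with white cap, 18 mm wide, 51 mm long, loose in a hole of the block (its top 59 mm above the bench); origin at its foot. To be left alone.
- spare_tube2: a second such tube in the block; to be left alone.
- timer: white bench timer 62 x 64 x 18 mm, left; origin under its centre. To be left alone.
- marker: marker pen 135 mm long, 16 mm thick, lying at the front right; origin under its centre. To be left alone.
- wash_bottle: wash bottle 70 x 118 x 214 mm with bent spout, far left; origin under it. To be left alone.
- jar_mint_a: small jar with screw cap, 47 mm wide, 83 mm high, right; origin under its centre. To be left alone.
- jar_mint_b: a second such jar, right; to be left alone.
- glass_beaker: small glass beaker 59 mm wide, 66 mm high, right; origin under its centre. To be left alone.

How it is judged:
By the outcome, as a careful person would: the job done as asked, in the order asked, and still so for the second after the job is handed in, with the robot touching nothing.
It also fails if it takes over 48 s, if anything falls off the work surface, if the arm or the gripper's body presses on something with over 40 N, if the wrist force passes 120 N, or if a joint passes its speed limit or range.

## Working session

There is one attempt and no reset: what is moved stays moved. The work goes in short steps, Python scripts to look and compute and a tool call to move; the robot and the scene stay as the last step left them, time stands still between calls to the robot, and variables do not carry over. Pictures are saved under pics/ and viewed, and the job is handed in when it is done.

Besides the shell and the picture viewer there is one more tool, called as name(argument=value, ...), one argument or row to a line, values as JSON. play_rows: Moves the arm, as the interface text tells. Its arguments: {"type":"object","properties":{"plan":{"type":"array"}},"required":["plan"]}

```bash
mkdir -p pics
cat > h.py <<'E'
import numpy as np,cv2
from station import env,camera,camera_params,models
def save(n,im): cv2.imwrite('pics/'+n+'.png',im[:,:,::-1])
def cloud(name,d):
    P=camera_params(name);K=np.array(P["camera_matrix"]);T=np.array(P["cam_to_world"])
    v,u=np.mgrid[0:480,0:640]
    X=np.stack([(u-K[0,2])/K[0,0]*d,(v-K[1,2])/K[1,1]*d,d],-1)
    W=X@T[:3,:3].T+T[:3,3]; W[d<=0]=np.nan
    return W
E
python3 - <<'E'
from h import *
s=env.read_state();print(s)
for n in("scene","top"):
    im,d=camera(n);save(n+"0",im);np.save(n+"0.npy",cloud(n,d));P=camera_params(n);print(P)
    for t in("lid_tab","rotor","counterweight_place","single_tube_cap","microcentrifuge","lid"):
        W=cloud(n,d)
        try:
            for r in models.silhouettes(n,t)[:3]:
                c,q=r["position"];print(n,t,r["p"],c,q,r["region"].sum(),W[int(q),int(c)].round(0))
        except Exception as e: print(t,e)
E
```

```text
{'time_s': 0.0, 'joint_positions': array([ 6.09607826e+01,  1.96355667e+01,  8.73788094e+01,  1.97401663e-04,
        7.30738983e+01, -8.36581630e+00]), 'joint_vel': array([ 0.09042823, -0.04131544, -0.03930801,  0.06189762,  0.10466766,
        0.06934112]), 'joint_efforts': array([ 1.57684564e-03, -4.33685052e+01, -2.46005577e+01, -7.44369208e-05,
        7.97733141e-03, -4.72239992e-05]), 'tcp_pos': array([185.12916708, 490.8388441 , 230.6242172 ]), 'tcp_rot': array([-1.79912692e+02, -1.30300356e-02,  1.59326531e+02]), 'contact_force': array([-0.94272828,  0.04945414,  0.46518465]), 'moment': array([-0.0362405 ,  0.03411957,  0.03245181]), 'width': 85.47708101882512}
{'camera_matrix': array([[433.73426245,   0.        , 320.51900418],
       [  0.        , 433.73426245, 249.84825619],
       [  0.        ,   0.        ,   1.        ]]), 'cam_to_world': array([[ 8.01255616e-01, -2.97622282e-01,  5.19047604e-01,
        -6.30098659e+01],
       [-5.97847227e-01, -3.63691694e-01,  7.14357785e-01,
        -7.27806362e+02],
       [-2.38354919e-02, -8.82694357e-01, -4.69342669e-01,
   
[... 619 characters left out ...]
]), 'cam_to_world': array([[-3.11811368e-01, -9.06280450e-01,  2.85358400e-01,
        -1.00657001e+01],
       [-9.50116658e-01,  2.99687498e-01, -8.64045166e-02,
         1.66678799e+02],
       [-7.21162078e-03, -2.98065680e-01, -9.54518121e-01,
         1.80002012e+03],
       [ 0.00000000e+00,  0.00000000e+00,  0.00000000e+00,
         1.00000000e+00]])}
top lid_tab 0.55 313.5 201.7 1937 [564.  -4. 193.]
top rotor 0.62 316.9 227.6 787 [520.   1.  66.]
top counterweight_place 0.63 318.7 229.1 825 [512.  -3.  66.]
top single_tube_cap 0.83 320.6 229.0 827 [509.  -9.  70.]
top single_tube_cap 0.35 427.3 248.7 170 [ 351. -326.   21.]
top microcentrifuge 0.82 319.2 227.6 5404 [519.  -9.  60.]
```

View pics/scene0.png

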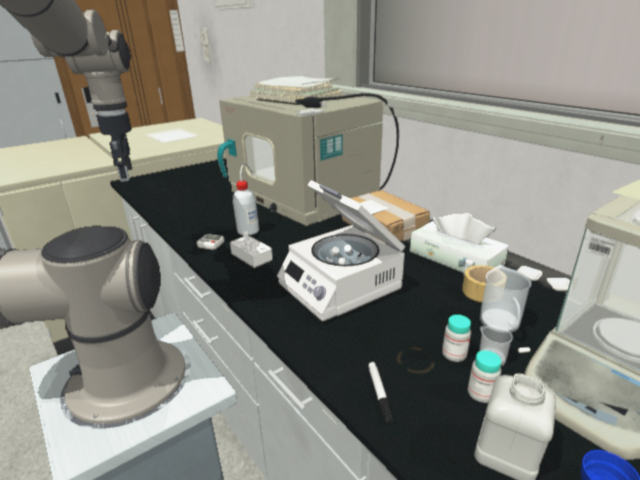

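View pics/top0.png

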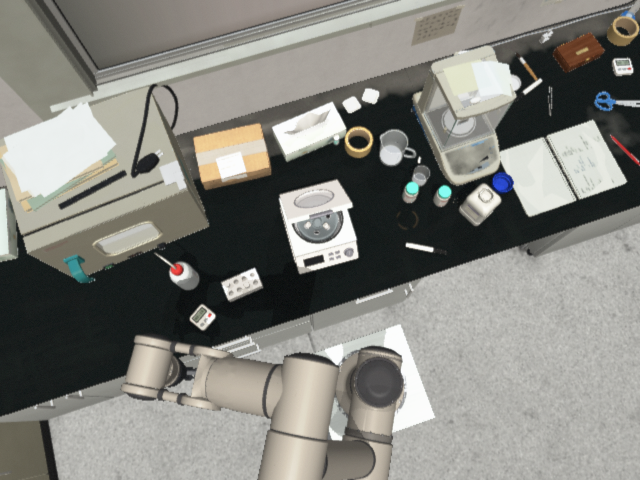

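Run:
```python
import cv2
a=cv2.imread('pics/scene0.png');cv2.imwrite('pics/s0c.png',cv2.resize(a[150:350,240:450],None,fx=3.8,fy=3,interpolation=2)[:600])
a=cv2.imread('pics/top0.png');cv2.imwrite('pics/t0c.png',cv2.resize(a[160:300,240:400],None,fx=4.2,fy=4.2,interpolation=2))
```

```text
(no output)
```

View pics/s0c.png

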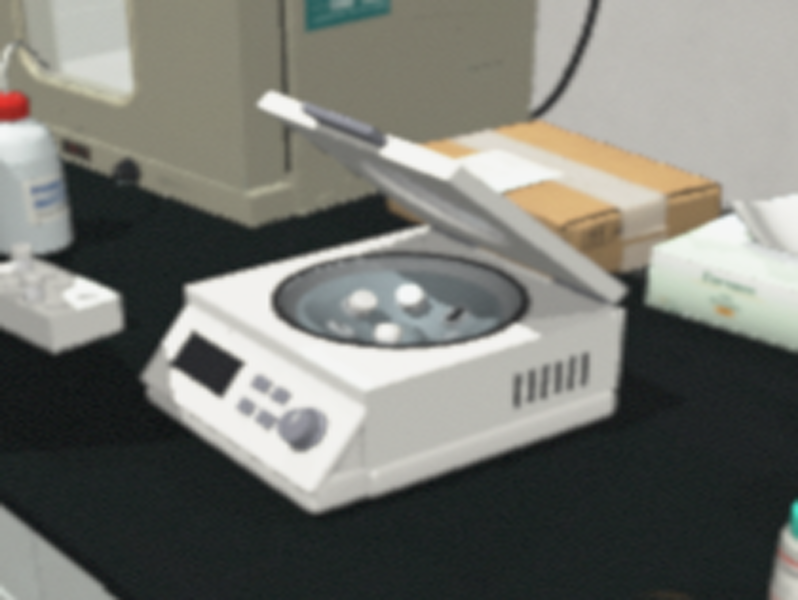

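View pics/t0c.png

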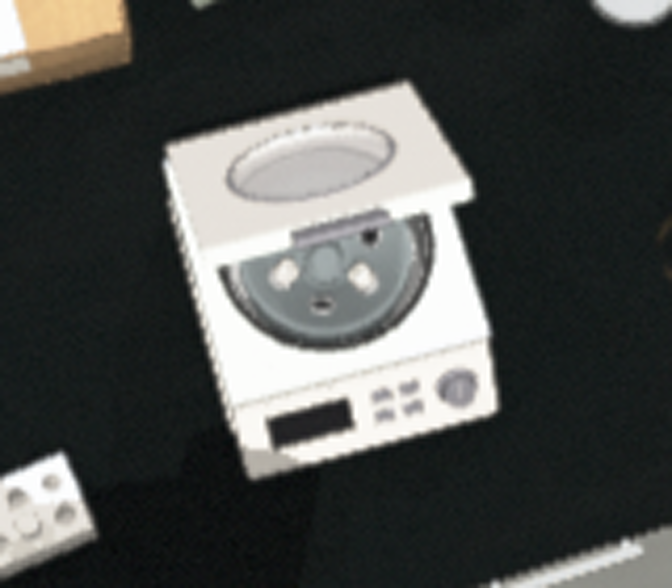

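Run:
```python
import numpy as np
for n in("scene","top"):
    W=np.load(n+"0.npy")
    # deck points
    m=(abs(W[...,2]-105)<6)&(W[...,0]>350)&(W[...,0]<700)&(abs(W[...,1])<180)
    p=W[m];print(n,m.sum(),np.percentile(p,[1,50,99],axis=0).round(0))
    # lid points
    m=(W[...,2]>125)&(W[...,2]<400)&(W[...,0]>400)&(W[...,0]<700)&(W[...,1]<120)&(W[...,1]>-140)
    p=W[m];print('lid',m.sum(),np.percentile(p,[1,50,99],axis=0).round(0))
    for r in range(0,1):
        i=np.argsort(-p[:,2])[:12];print(p[i].round(0))
```

```text
scene 2162 [[ 430. -111.   99.]
 [ 513.  -38.  104.]
 [ 632.   92.  109.]]
lid 1494 [[ 483. -107.  128.]
 [ 532.  -39.  211.]
 [ 615.   86.  271.]]
[[485. -36. 273.]
 [484. -26. 272.]
 [488.  22. 272.]
 [486. -18. 272.]
 [486.   8. 272.]
 [483. -39. 272.]
 [488.  15. 272.]
 [485.  10. 271.]
 [488. -25. 271.]
 [485. -39. 271.]
 [488.  -0. 271.]
 [489.   8. 271.]]
top 1091 [[ 432. -103.   99.]
 [ 469.   11.  105.]
 [ 611.   94.  111.]]
lid 1925 [[ 486. -102.  126.]
 [ 554.   -7.  207.]
 [ 635.   87.  275.]]
[[489.  19. 281.]
 [485. -31. 280.]
 [483. -30. 278.]
 [489.  25. 278.]
 [483. -21. 278.]
 [482. -24. 277.]
 [489. -14. 277.]
 [487.  20. 277.]
 [485.  -7. 276.]
 [487.   8. 276.]
 [486. -13. 276.]
 [484.   9. 276.]]
```

Run:
```python
from h import *
from scipy.optimize import least_squares
for n in("scene","top"):
    W=np.load(n+"0.npy");im=cv2.imread('pics/%s0.png'%n)
    m=(W[...,2]>12)&(W[...,2]<300)&(W[...,0]>340)&(W[...,0]<680)&(W[...,1]<150)&(W[...,1]>-150)
    p=W[m][:,:2].astype(np.float32)
    k,lab,st,_=cv2.connectedComponentsWithStats(m.astype(np.uint8));j=1+np.argmax(st[1:,4])
    p=W[lab==j];print(n,st[j])
    for lo,hi in((12,300),(97,112),(125,300)):
        q=p[(p[:,2]>lo)&(p[:,2]<hi)][:,:2].astype(np.float32)
        print(lo,hi,cv2.minAreaRect(q))
    q=p[p[:,2]>135]
    # front lid edge line in xy: fit lid plane w/ ransac
    rng=np.random.default_rng(0);best=0
    for _ in range(500):
        a=q[rng.choice(len(q),3,False)];nn=np.cross(a[1]-a[0],a[2]-a[0]);nn/=np.linalg.norm(nn)+1e-9
        I=abs((q-a[0])@nn)<3
        if I.sum()>best:best=I.sum();B=I
    c=q[B].mean(0);nn=np.linalg.svd(q[B]-c)[2][2];nn*=np.sign(nn[2]);print('lid n',nn,best,len(q),'yaw',np.degrees(np.arctan2(-nn[1],-nn[0])),'ang',np.arccos(nn[2]),c)
def ray(n,u,v,z):
    P=camera_params(n);K=np.array(P["camera_matrix"]);T=np.array(P["cam_to_world"])
    d=T[:3,:3]@np.linalg.solve(K,[u,v,1]);o=T[:3,3];return (o+d*(z-o[2])/d[2]).round(1)
for nm,(a,b),z in(("hubnut",(325,265),78),("BR",(371,236),84),("F",(322,305),84),("L",(283,275),95),("R",(362,277),95)):
    print(nm,ray("top",240+a/4.2,160+b/4.2,z))
# tab
for n in("scene","top"):
    im,d=camera(n);r=models.silhouettes(n,"lid_tab")[0];print(n,r["p"],r["region"].sum())
    for t in("wash_bottle","tube_block","spare_tube"):
        r=models.silhouettes(n,t)
        if r:
            w=cloud(n,d)[r[0]["region"]];print(t,r[0]["p"],np.nanpercentile(w,[3,50,97],axis=0).round(0))
```

```text
scene [ 277  180  128  140 9506]
12 300 ((513.248291015625, -8.258125305175781), (208.30462646484375, 243.96627807617188), 87.3971939086914)
97 112 ((532.6185913085938, -8.612907409667969), (205.8088836669922, 205.1116180419922), 87.57862091064453)
125 300 ((550.213623046875, -8.665260314941406), (139.92466735839844, 207.07159423828125), 2.986542224884033)
lid n [ 0.72732618 -0.02728777  0.68574923] 806 1420 yaw 177.85138880935693 ang 0.8151637337619598 [532.30623533 -23.61559717 210.87612162]
top [ 279  180   79   94 5299]
12 300 ((516.5819091796875, -4.603874206542969), (203.60757446289062, 250.59518432617188), 87.43315124511719)
97 112 ((531.1354370117188, -6.7669525146484375), (200.43429565429688, 205.230712890625), 87.58538818359375)
125 300 ((560.4575805664062, -8.044769287109375), (192.45640563964844, 155.2745361328125), 87.47920989990234)
lid n [ 0.7166896  -0.03574989  0.69647538] 1290 1824 yaw 177.14434042886177 ang 0.8003224229077375 [554.02892344  -5.02082589 208.34432579]
hubnut [528.   -6.4  78. ]
BR [537.3 -46.7  84. ]
F [496.5   6.3  84. ]
L [525.2  28.   95. ]
R [504.8 -28.4  95. ]
scene 0.78 1625
wash_bottle 0.68 [[465. 411.   6.]
 [488. 423.  83.]
 [525. 455. 163.]]
tube_block 0.76 [[388. 223.   1.]
 [411. 258.  30.]
 [456. 335.  38.]]
spare_tube 0.69 [[ 317. -384.   -1.]
 [ 345. -334.   13.]
 [ 386. -271.   16.]]
top 0.84 2029
wash_bottle 0.66 [[490. -99. 118.]
 [557.  -7. 202.]
 [636.  84. 269.]]
tube_block 0.72 [[390. 228.   3.]
 [419. 281.  35.]
 [455. 336.  45.]]
```

play_rows(
  plan=[
    [-20,-18,-2,0,0,-0.03,1],
    [-45,-40,-5,0,0,-0.06,1],
    [-70,-62,-8,0,0,-0.1,1],
    [-100,-89,-12,0,0,-0.14,1],
    [-130,-116,-15,0,0,-0.18,1],
    [-160,-142,-20,0,0,-0.22,1],
    [-190,-169,-20,0,0,-0.26,1],
    [-220,-196,-20,0,0,-0.29,1],
    [-245,-218,-20,0,0,-0.318,1],
    [-270,-240,-20,0,0,-0.318,1],
  ],
)

```text
time_s: 2.03
tcp_pos: [353.8, 169.6, 251.6]
tcp_rot: [180.0, 0.1, 177.6]
contact_force: [0.3, 0.7, 0.7]
width: 0.3
```

play_rows(
  plan=[
    [-15,-26,0,0,0,0,1],
    [-32,-55,0,0,0,0,1],
    [-50,-86,0,0,0,0,1],
    [-68,-117,0,0,0,0,1],
    [-85,-147,0,0,0,0,1],
    [-98,-170,0,0,0,0,1],
    [-98,-170,0,0,0,0,1],
  ],
)

```text
time_s: 2.62
tcp_pos: [446.5, -8.3, 251.5]
tcp_rot: [-179.9, 0.1, 177.4]
contact_force: [0.4, 0.2, -0.0]
width: -0.1
```

Run:
```python
from h import *
im,d=camera("wrist");save("w1",im)
im,d=camera("scene");save("s1",cv2.resize(im[120:320,230:450],None,fx=3.6,fy=3))
W=cloud("scene",d);print(env.read_state()["tcp_pos"])
```

```text
[444.49525726  -4.92884719 251.38194749]
```

View pics/s1.png

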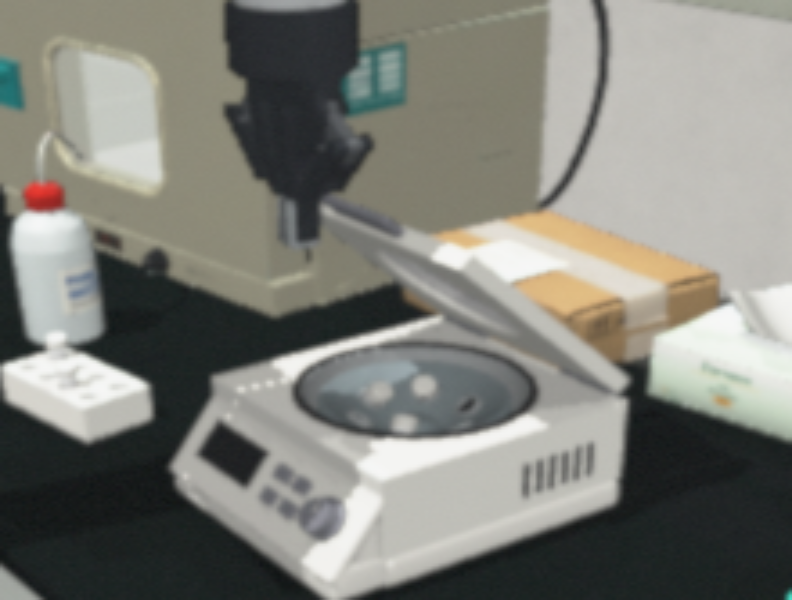

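View pics/w1.png

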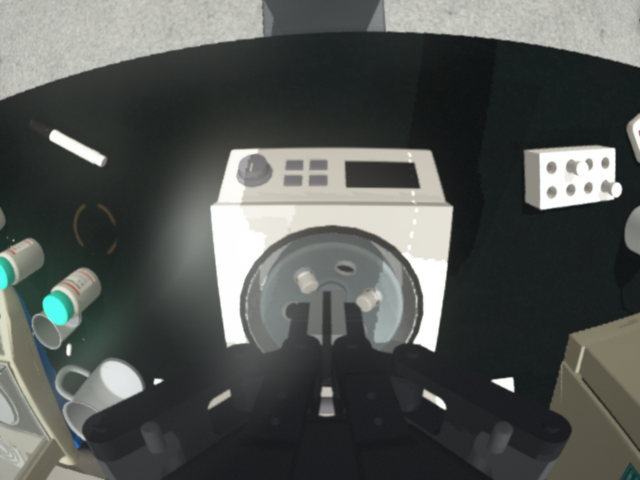

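play_rows(
  plan=[
    [-12,0,0,0,0,0,1],
    [-22,0,0,0,0,0,1],
    [-29,0,0,0,0,0,1],
    [-38,0,-8,0,0,0,1],
    [-48,0,-16,0,0,0,1],
    [-58,0,-24,0,0,0,1],
    [-68,0,-29,0,0,0,1],
    [-78,0,-34,0,0,0,1],
    [-88,0,-39,0,0,0,1],
    [-98,0,-43,0,0,0,1],
  ],
)

```text
time_s: 3.55
tcp_pos: [542.1, -8.2, 295.0]
tcp_rot: [180.0, -0.1, 177.6]
contact_force: [-3.7, 0.2, 3.1]
width: -0.1
```

play_rows(
  plan=[
    [-10,0,-4,0,0,0,1],
    [-20,0,-7,0,0,0,1],
    [-30,0,-9,0,0,0,1],
    [-40,0,-11,0,0,0,1],
    [-50,0,-12,0,0,0,1],
    [-59,0,-13,0,0,0,1],
    [-68,0,-14,0,0,0,1],
    [-77,0,-14,0,0,0,1],
    [-85,0,-13,0,0,0,1],
    [-92,0,-12,0,0,0,1],
  ],
)

```text
time_s: 4.38
tcp_pos: [634.9, -11.2, 308.7]
tcp_rot: [180.0, 0.1, 177.6]
contact_force: [-1.4, 0.4, 9.9]
width: 0.0
```

Run:
```python
from h import *
im,d=camera("scene");save("s2",cv2.resize(im[120:320,230:450],None,fx=3.6,fy=3))
s=env.read_state();print(s["tcp_pos"],s["contact_force"])
W=cloud("scene",d)
r=models.silhouettes("scene","lid_tab")[0];w=W[r["region"]];print(r["p"],np.nanpercentile(w,[2,50,98],axis=0).round(0))
```

```text
[635.7151626  -11.21520249 308.14769118] [-2.12163813  0.29278055  4.87906983]
0.65 [[ 626. -109.  118.]
 [ 638.  -27.  218.]
 [ 649.   80.  310.]]
```

View pics/s2.png

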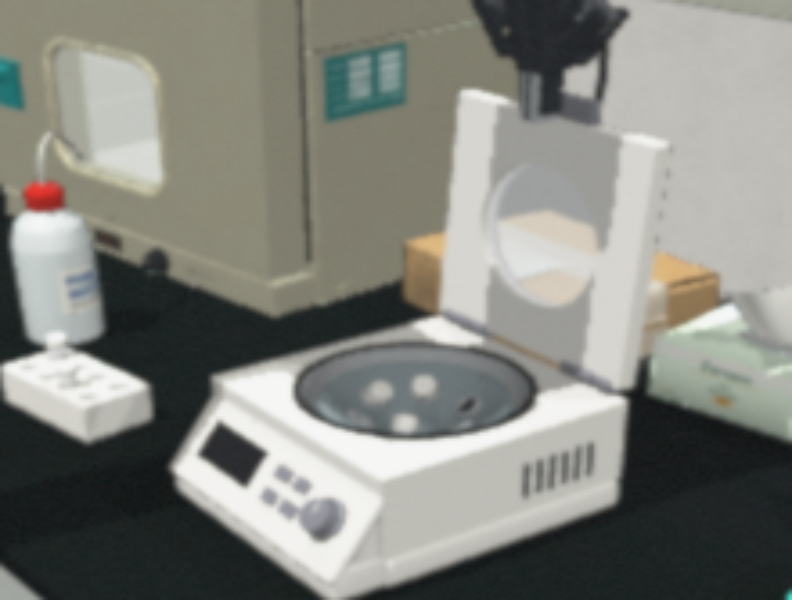

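play_rows(
  plan=[
    [-3,0,0,0,0,0,1],
    [-6,0,0,0,0,0,1],
    [-9,0,0,0,0,0,1],
    [-12,0,0,0,0,0,1],
    [-12,0,0,0,0,0,1],
  ],
)

```text
time_s: 4.9
tcp_pos: [647.5, -11.1, 307.4]
tcp_rot: [179.9, 0.0, 177.7]
contact_force: [-0.3, 0.8, 0.5]
width: -0.3
```

play_rows(
  plan=[
    [-2,0,0,0,0,0,1],
    [-4,0,0,0,0,0,1],
    [-6,0,0,0,0,0,1],
  ],
)

```text
time_s: 5.15
tcp_pos: [653.6, -11.5, 307.2]
tcp_rot: [179.9, 0.0, 177.7]
contact_force: [-2.4, -0.1, -0.5]
width: 0.4
```

play_rows(
  plan=[
    [-2,0,0,0,0,0,1],
    [-4,0,0,0,0,0,1],
    [-4,0,0,0,0,0,1],
  ],
)

```text
time_s: 5.4
tcp_pos: [657.7, -11.7, 307.5]
tcp_rot: [179.9, -0.0, 177.7]
contact_force: [-4.1, -0.5, 2.4]
width: -0.0
```

Run:
```python
from h import *
im,d=camera("scene");save("s3",cv2.resize(im[120:320,230:450],None,fx=3.6,fy=3))
s=env.read_state();print(s["tcp_pos"],s["contact_force"])
W=cloud("scene",d)
q=W[(W[...,2]>150)&(W[...,2]<290)&(W[...,0]>600)&(W[...,0]<680)&(W[...,1]<95)&(W[...,1]>-120)]
for z in range(150,290,20):
    a=q[(q[:,2]>=z)&(q[:,2]<z+20)];print(z,len(a),np.percentile(a[:,0]-(-0.044)*0+0.044*(a[:,1]+10),[10,50,90]).round(1))
```

```text
[657.65570033 -11.70019861 307.44981425] [-3.29905476 -0.21886937  2.62490095]
150 495 [629.8 639.3 645. ]
170 476 [633.  644.4 649.3]
190 483 [636.6 647.9 653.1]
210 489 [640.1 651.5 656.8]
230 496 [643.8 654.9 659.8]
250 491 [647.7 657.2 662.4]
270 531 [650.9 657.6 665.4]
```

View pics/s3.png

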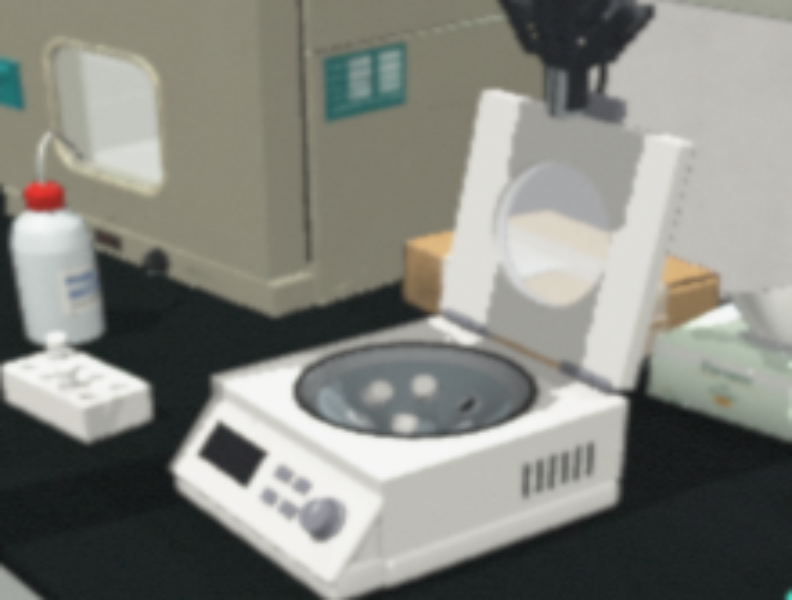

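play_rows(
  plan=[
    [-2,0,0,0,0,0,1],
    [-3,0,0,0,0,0,1],
  ],
)

```text
time_s: 5.62
tcp_pos: [658.0, -11.7, 307.5]
tcp_rot: [179.9, -0.4, 177.6]
contact_force: [-17.3, 0.5, 5.8]
width: 0.0
```

play_rows(
  plan=[
    [15,0,0,0,0,0,1],
    [40,0,0,0,0,0,1],
    [62,0,0,0,0,0,1],
    [70,0,0,0,0,0,1],
    [70,0,0,0,0,0,1],
  ],
)

```text
time_s: 6.03
tcp_pos: [587.2, -8.7, 309.0]
tcp_rot: [180.0, -0.3, 177.7]
contact_force: [0.1, 0.9, 0.0]
width: -0.1
```

Run:
```python
from h import *
P=camera_params("wrist");print(P)
im,d=camera("wrist");save("w2",im);np.save("w2d.npy",d)
s=env.read_state();print(s["tcp_pos"],s["contact_force"])
for t in("counterweight_place","single_tube_cap","rotor"):
    for r in models.silhouettes("wrist",t): print(t,r["p"],r["position"],r["region"].sum())
im,d=camera("top");save("t2",cv2.resize(im[160:300,240:400],None,fx=4.2,fy=4.2,interpolation=2))
W=cloud("scene",camera("scene")[1])
q=W[(W[...,2]>150)&(W[...,2]<290)&(W[...,0]>600)&(W[...,0]<680)&(W[...,1]<95)&(W[...,1]>-120)]
for z in range(150,290,20):
    a=q[(q[:,2]>=z)&(q[:,2]<z+20)];print(z,len(a),np.percentile(a[:,0]+0.044*(a[:,1]+10),[10,50,90]).round(1))
```

```text
{'camera_matrix': array([[371.64829954,   0.        , 326.36897397],
       [  0.        , 371.64829954, 238.03137777],
       [  0.        ,   0.        ,   1.        ]]), 'cam_to_world': array([[ 4.09217576e-02,  9.52492947e-01,  3.01798932e-01,
         5.08613744e+02],
       [ 9.99161947e-01, -3.92830404e-02, -1.14998554e-02,
        -5.33741105e+00],
       [ 9.02048489e-04,  3.02016603e-01, -9.53302238e-01,
         4.53196112e+02],
       [ 0.00000000e+00,  0.00000000e+00,  0.00000000e+00,
         1.00000000e+00]])}
[588.16563264  -8.84519306 308.65706482] [-0.35803404 -0.9947252   0.68807386]
counterweight_place 0.55 [326.4, 148.6] 14643
single_tube_cap 0.71 [326.9, 149.5] 14714
single_tube_cap 0.54 [619.8, 39.3] 1254
rotor 0.57 [325.8, 149.1] 14845
150 432 [619.5 629.2 633.9]
170 422 [618.9 629.7 634.2]
190 438 [618.1 629.1 634.2]
210 440 [617.7 628.7 633.5]
230 451 [616.7 628.1 632.3]
250 446 [616.  626.1 631. ]
270 478 [615.6 621.6 629.5]
```

View pics/w2.png

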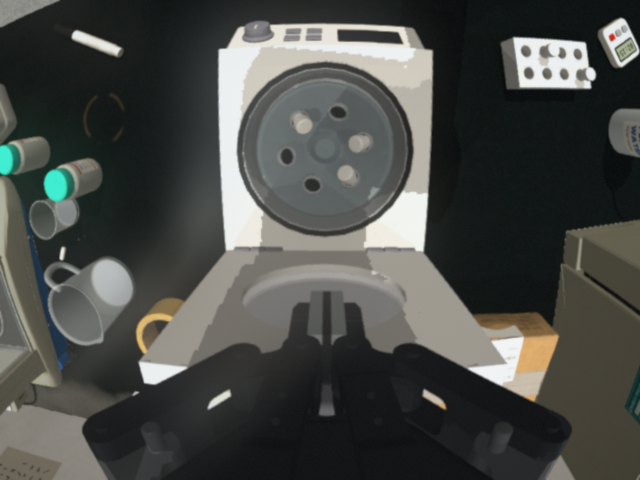

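View pics/t2.png

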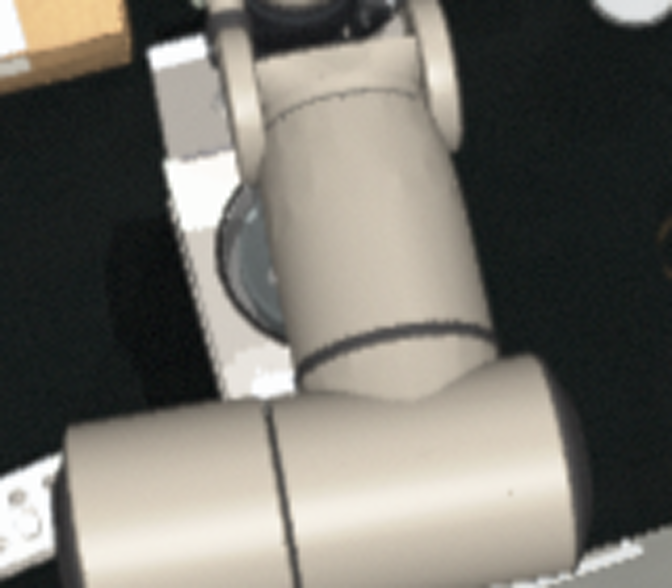

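```bash
cat >> h.py <<'E'
def lid():
    im,d=camera("scene");W=cloud("scene",d)
    q=W[(W[...,2]>150)&(W[...,2]<290)&(W[...,0]>580)&(W[...,0]<700)&(W[...,1]<95)&(W[...,1]>-120)]
    zz=[];xx=[]
    for z in range(150,290,10):
        a=q[(q[:,2]>=z)&(q[:,2]<z+10)];x=a[:,0]+0.044*(a[:,1]+10)
        zz.append(z+5);xx.append(np.percentile(x,10))
    k=np.polyfit(zz,xx,1)[0];print("lid",np.pi/2+np.arctan(k),np.round(xx,0)[[0,-1]]);return im
E
python3 - <<'E'
from h import *
im=lid();print(env.read_state()["time_s"]);lid();save("s4",cv2.resize(im[120:320,230:450],None,fx=3.6,fy=3))
E
```

```text
lid 1.53606000715306 [620. 615.]
6.3833
lid 1.5364232948725716 [620. 615.]
```

View pics/s4.png

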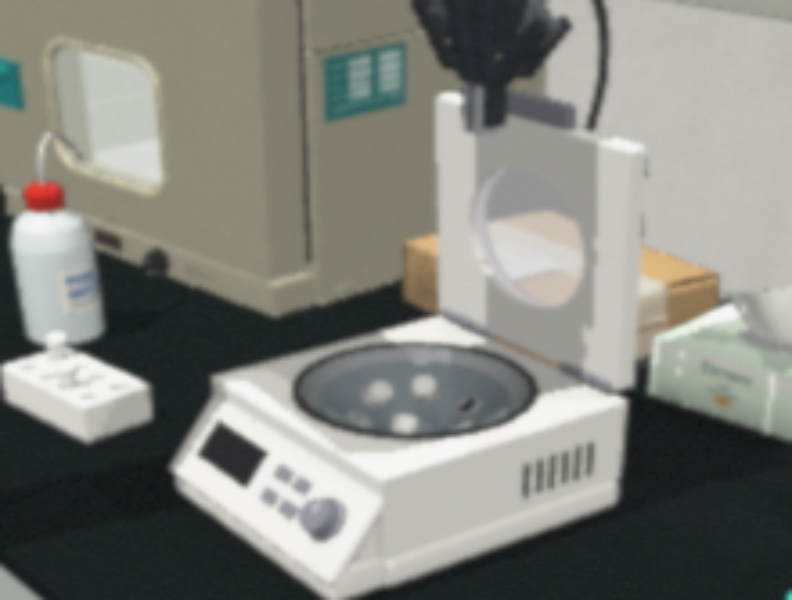

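```bash
cat >> h.py <<'E'
def wray(u,v,z,P):
    K=P["camera_matrix"];T=P["cam_to_world"]
    a=(u-K[0,2])/K[0,0];b=(v-K[1,2])/K[1,1];r=np.hypot(a,b)
    d=T[:3,:3]@np.array([a/r*np.sin(r),b/r*np.sin(r),np.cos(r)]);o=T[:3,3]
    return (o+d*(z-o[2])/d[2])
E
python3 - <<'E'
from h import *
P=camera_params("wrist");im,d=camera("wrist");save("w3",im)
save("w3c",cv2.resize(im[50:250,225:425],None,fx=3,fy=3,interpolation=2))
g=cv2.cvtColor(im,cv2.COLOR_RGB2GRAY)
for u,v,z,inv in((338,112,84,1),(287,156,84,1),(313,184,84,1),(300,120,95,0),(359,142,95,0),(347,174,95,0),(325,148,78,2)):
    p=g[v-12:v+13,u-12:u+13].astype(float)
    uu,vv=u,v
    if inv==1:
        m=(p<60).astype(np.uint8);k,l,st,c=cv2.connectedComponentsWithStats(m)
        j=min(range(1,k),key=lambda j:-st[j,4]) if k>1 else 0
        uu,vv=c[j]+[u-12,v-12];print('n',st[j,4],end=' ')
    print((round(uu,1),round(vv,1)),wray(uu,vv,z,P).round(1))
E
```

```text
n 114 (np.float64(338.0), np.float64(111.2)) [497.1   6.7  84. ]
n 108 (np.float64(286.5), np.float64(155.3)) [538.5 -45.7  84. ]
n 122 (np.float64(312.0), np.float64(184.0)) [568.6 -21.9  84. ]
(300, 120) [504.4 -29.9  95. ]
(359, 142) [527.7  25.2  95. ]
(347, 174) [558.4  12.8  95. ]
(325, 148) [533.5  -7.5  78. ]
```

View pics/w3c.png

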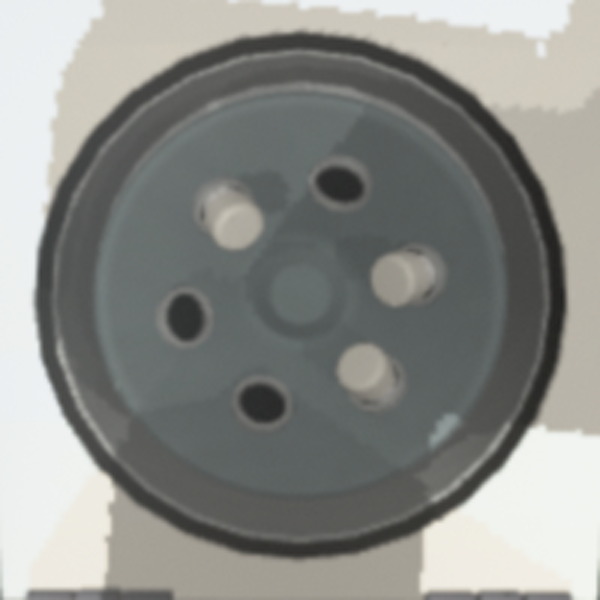

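play_rows(
  plan=[
    [-8,0,1,0,0,0,1],
    [-16,0,1,0,0,0,1],
    [-24,0,1,0,0,0,1],
    [-32,0,1,0,0,0,1],
    [-40,0,1,0,0,0,1],
    [-47,0,1,0,0,0,1],
    [-54,0,1,0,0,0,1],
    [-60,0,1,0,0,0,1],
    [-64,0,1,0,0,0,1],
    [-66,0,1,0,0,0,1],
  ],
)

```text
time_s: 7.32
tcp_pos: [654.2, -11.6, 305.5]
tcp_rot: [179.9, -0.6, 177.7]
contact_force: [-8.2, -0.0, 0.8]
width: -0.2
```

play_rows(
  plan=[
    [-1,0,0,0,0,0,1],
    [-2,0,0,0,0,0,1],
    [-3,0,0,0,0,0,1],
    [-3,0,0,0,0,0,1],
    [-3,0,0,0,0,0,1],
  ],
)

```text
time_s: 7.73
tcp_pos: [654.5, -11.5, 305.4]
tcp_rot: [179.9, -1.0, 177.6]
contact_force: [-12.7, -0.1, 2.1]
width: -0.1
```

Run:
```python
from h import *
lid();s=env.read_state();print(s["tcp_pos"],s["contact_force"])
```

```text
lid 1.7475314888603801 [629. 652.]
[654.4585531  -11.56201837 305.45185843] [-13.55890886  -0.43871536   2.41558549]
```

play_rows(
  plan=[
    [0,0,0,0,0,0,1],
    [0.3,0,0,0,0,0,1],
    [0.6,0,0,0,0,0,1],
    [0.9,0,0,0,0,0,1],
    [1.2,0,0,0,0,0,1],
    [1.6,0,0,0,0,0,1],
    [2,0,0,0,0,0,1],
    [2.4,0,0,0,0,0,1],
    [3,0,0,0,0,0,1],
    [4,0,0,0,0,0,1],
  ],
)

```text
time_s: 8.62
tcp_pos: [650.5, -11.4, 305.4]
tcp_rot: [179.9, -1.0, 177.6]
contact_force: [-0.5, 1.0, 0.4]
width: 0.1
```

Run:
```python
from h import *
lid();s=env.read_state();print(s["tcp_pos"],s["contact_force"])
```

```text
lid 1.747430471122642 [628. 652.]
[650.31021322 -11.39383185 305.50665248] [-0.86476258 -0.17380481  0.96295373]
```

play_rows(
  plan=[
    [3,0,0,0,0,0,1],
    [10,0,0,0,0,0,1],
    [22,-6,0,0,-0.008,0,1],
    [40,-14,0,0,-0.0175,0,1],
    [60,-22,0,0,-0.0175,0,1],
    [80,-30,0,0,-0.0175,0,1],
    [98,-36,0,0,-0.0175,0,1],
    [108,-38,0,0,-0.0175,0,1],
    [110.5,-38,0,0,-0.0175,0,1],
    [110.5,-38,0,0,-0.0175,0,1],
  ],
)

```text
time_s: 9.5
tcp_pos: [538.0, -44.8, 307.9]
tcp_rot: [179.9, 0.1, 177.6]
contact_force: [1.1, -1.0, -0.6]
width: -0.2
```

Run:
```python
from h import *
lid();s=env.read_state();print(s["tcp_pos"],s["tcp_rot"],s["contact_force"],s["joint_positions"])
P=camera_params("wrist");im,d=camera("wrist");save("w4",im)
```

```text
lid 1.746123916009505 [629. 652.]
[538.57754416 -44.72260405 307.69529473] [1.79939532e+02 8.22342722e-02 1.77640266e+02] [-0.64692419  0.4153473  -0.30896809] [-1.29175715e+01  1.85384140e+01  7.68035656e+01  7.48457627e-02
  8.45882624e+01 -1.00564894e+02]
```

View pics/w4.png

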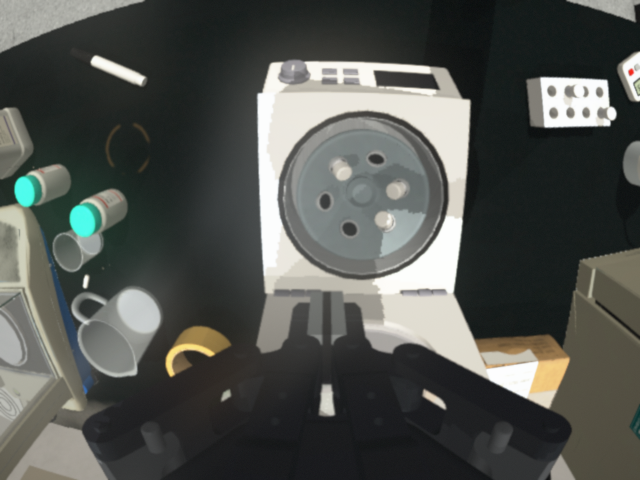

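Run:
```python
from h import *
P=camera_params("wrist");im,d=camera("wrist")
save("w4c",cv2.resize(im[105:285,270:460],None,fx=3.2,fy=3.2,interpolation=2))
g=cv2.cvtColor(im,cv2.COLOR_RGB2GRAY);H=[]
for u,v,z in((376,158,84),(325,201,84),(349,228,84)):
    p=g[v-12:v+13,u-12:u+13].astype(float);m=(p<60).astype(np.uint8)
    k,l,st,c=cv2.connectedComponentsWithStats(m);j=1+np.argmax(st[1:,4])
    uu,vv=c[j]+[u-12,v-12];w=wray(uu,vv,z,P);H.append(w[:2]);print((round(uu,1),round(vv,1)),st[j,4],w.round(1))
c=(H[0]+H[2])/2;print("axis",c,[np.linalg.norm(h-c).round(1) for h in H])
```

```text
(np.float64(376.1), np.float64(158.5)) 74 [497.3   6.8  84. ]
(np.float64(326.8), np.float64(199.4)) 5 [537.2 -43.6  84. ]
(np.float64(349.1), np.float64(228.4)) 92 [568.5 -21.9  84. ]
axis [532.94570183  -7.53113334] [np.float64(38.4), np.float64(36.3), np.float64(38.4)]
```

View pics/w4c.png

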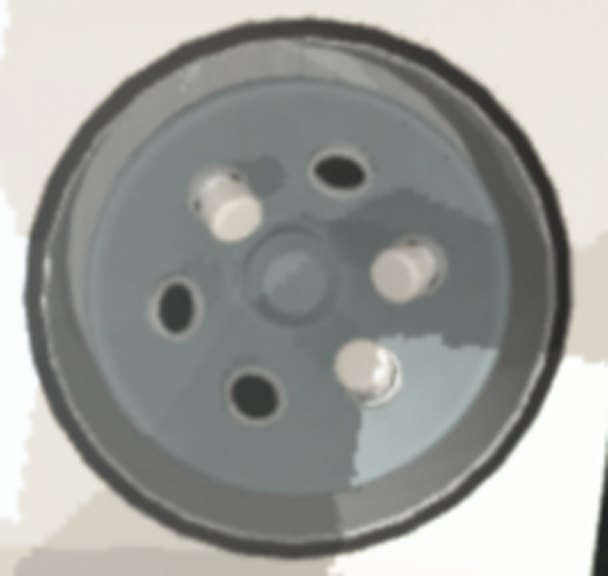

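play_rows(
  plan=[
    [0,0,10,0,0,0,1],
    [0,0.5,30,0,0,0,1],
    [0,0.5,52,0,0,0,1],
    [0,0.5,75,0,0,0,1],
    [0,0.5,98,0,0,0,1],
    [0,0.5,120,0,0,0,1],
    [0,0.5,140,0,0,0,1],
    [0,0.5,155,0,0,0,1],
    [0,0.5,165,0,0,0,1],
    [0,0.5,165,0,0,0,1],
  ],
)

```text
time_s: 10.48
tcp_pos: [537.9, -43.5, 139.3]
tcp_rot: [179.9, -0.2, 177.7]
contact_force: [-0.1, 0.2, -0.8]
width: -0.3
```

Run:
```python
from h import *
for _ in range(3):
    im=lid();s=env.read_state();print(s["tcp_pos"],s["tcp_rot"],s["contact_force"])
```

```text
lid 1.7508738560089854 [627. 652.]
[538.67682503 -43.69958121 140.92252562] [ 1.79908794e+02 -1.06776368e-01  1.77679807e+02] [ 0.13095028 -0.27008038  0.81191472]
lid 1.7497280693347408 [628. 652.]
[539.36253493 -43.87994916 142.08849087] [1.79931887e+02 2.30031806e-02 1.77675785e+02] [ 0.40558368 -0.22517724  0.12978455]
lid 1.7544464898639818 [628. 652.]
[539.72286073 -43.99688088 142.79231031] [1.79947449e+02 1.05355961e-01 1.77672849e+02] [-0.17109389  0.49152568 -0.61712356]
```

play_rows(
  plan=[
    [0.5,0,8,0,0,0,1],
    [1,0,16,0,0,0,1],
    [1.5,0,24,0,0,0,1],
    [1.6,-0.3,31,0,0,0,1],
    [1.6,-0.3,36,0,0,0,1],
    [1.6,-0.3,38.5,0,0,0,1],
    [1.6,-0.3,38.5,0,0,0,1],
    [1.6,-0.3,38.5,0,0,0,1],
    [1.6,-0.3,38.5,0,0,0,1],
    [1.6,-0.3,38.5,0,0,0,1],
  ],
)

```text
time_s: 11.47
tcp_pos: [538.5, -44.2, 104.7]
tcp_rot: [180.0, 0.2, 177.7]
contact_force: [-0.2, -0.1, 0.5]
width: -0.1
```

Run:
```python
from h import *
im=lid();s=env.read_state();print(s["tcp_pos"],s["tcp_rot"],s["contact_force"])
save("s5",cv2.resize(im[120:320,230:450],None,fx=3.6,fy=3))
im,d=camera("wrist");save("w5",im);im,d=camera("top");save("t5",cv2.resize(im[160:300,240:400],None,fx=4.2,fy=4.2,interpolation=2))
```

```text
lid 1.751783184342485 [628. 652.]
[538.44223164 -44.23856256 104.63511097] [1.79956254e+02 1.49258026e-01 1.77674717e+02] [-0.19032584  0.03399973 -0.43200432]
```

View pics/s5.png

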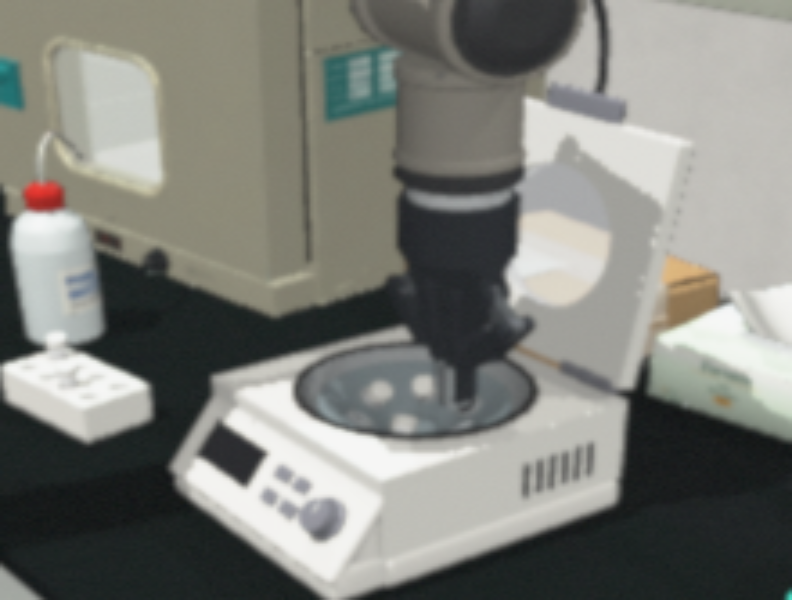

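View pics/w5.png

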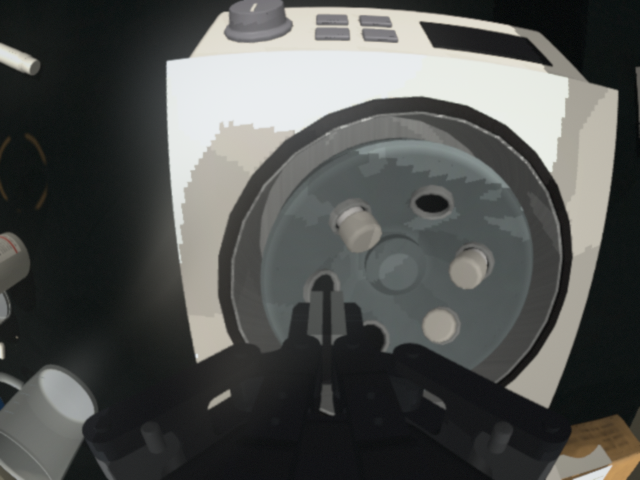

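Run:
```python
from h import *
P=camera_params("wrist")
for u,v in((432,203),(375,337),(323,286)): print(wray(u,v,84,P).round(1))
K=P["camera_matrix"];T=P["cam_to_world"]
for w in((538.1,-44.2,84),(538.4,-44.2,104.6)):
    q=T[:3,:3].T@(np.array(w)-T[:3,3]);th=np.arctan2(np.hypot(q[0],q[1]),q[2]);print(K[:2,2]+K[0,0]*th*q[:2]/np.hypot(q[0],q[1]))
```

```text
[496.9   6.8  84. ]
[567.7 -19.5  84. ]
[536.5 -45.5  84. ]
[325.79403068 288.82535435]
[325.79842172 309.74803456]
```

play_rows(
  plan=[
    [0.2,0,0.5,0,0,0,1],
    [0.2,0,0.5,0,0,0,1],
    [0.2,0,0.5,0,0,0,1],
    [0.2,0,0.5,0,0,0,1],
    [0.2,0,0.5,0,0,0,1],
    [0.2,0,0.5,0,0,0,1],
    [0.2,0,0.5,0,0,0,1],
    [0.2,0,0.5,0,0,0,1],
    [0.2,0,0.5,0,0,0,1],
    [0.2,0,0.5,0,0,0,1],
  ],
)

```text
time_s: 12.45
tcp_pos: [538.1, -44.2, 104.0]
tcp_rot: [180.0, 0.1, 177.7]
contact_force: [-0.9, 0.7, 0.5]
width: 0.1
```

play_rows(
  plan=[
    [0,0,0,0,0,0,1],
    [0,0,0,0,0,0,1],
    [0,0,0,0,0,0,1],
    [0,0,0,0,0,0,1],
    [0,0,0,0,0,0,1],
    [0,0,0,0,0,0,1],
    [0,0,0,0,0,0,1],
    [0,0,0,0,0,0,1],
    [0,0,0,0,0,0,1],
    [0,0,0,0,0,0,1],
  ],
)

```text
time_s: 13.28
tcp_pos: [538.1, -44.2, 104.0]
tcp_rot: [180.0, 0.1, 177.7]
contact_force: [0.8, 0.1, 1.6]
width: -0.1
```

play_rows(
  plan=[
    [0,0,0,0,0,0,1],
    [0,0,0,0,0,0,1],
    [0,0,0,0,0,0,1],
    [0,0,0,0,0,0,1],
    [0,0,0,0,0,0,1],
    [0,0,0,0,0,0,1],
    [0,0,0,0,0,0,1],
    [0,0,0,0,0,0,1],
    [0,0,0,0,0,0,1],
    [0,0,0,0,0,0,1],
  ],
)

```text
time_s: 14.12
tcp_pos: [538.1, -44.2, 104.1]
tcp_rot: [180.0, 0.1, 177.7]
contact_force: [0.4, 0.6, -0.0]
width: -0.0
```

Run:
```python
from h import *
lid();s=env.read_state();print(s["tcp_pos"],s["time_s"]);print(env.hand_in())
```

```text
lid 1.7493929584877506 [629. 652.]
[538.11912469 -44.21313426 104.03528963] 14.1667
the job is handed in; nothing more can be done
None
```

The lid is back at its stop, and I handed the job in at 14.2 s with the gripper pointing straight down at the counterweight place.

- **Lid:** My first push reached the stop, but I pulled away too fast and the lid sprang back to about 1.54 rad. I pushed it again and eased off slowly. It then stayed put, and the last depth check read 1.75 rad.
- **Pointing:** The target is the empty place at the back right of the rotor, opposite the tube without a partner. The shut fingertips ended at (538.1, −44.2, 104.0) mm, about 20 mm above the mouth. They stayed there for more than 2 s, with no contact force beyond sensor noise.
- **Rotor and bench:** The empty places I re-measured agreed between views to about 2 mm, so the rotor had not turned. The wrench readings never showed contact with anything but the lid, and nothing else on the bench looked moved.
- **Disagreement:** The dark centres of the holes measured about 38.4 mm from the rotor axis, but the description says 37 mm. I used the measured direction with the 37 mm radius. The separate readings of this place (top camera and wrist views) lay within about 2.5 mm of that point. In the last view the fingers partly hid the place, so its reading there was rough.

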